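Lay out the bung-fitting kit on its shadow pads

TASK

Lay out the cask-fitting kit on the cooper's bench: set the wooden bung, the brass bush, the T-shaped steel key and the oak driving block each on the plywood pad whose dark outline has its shape, lying squarely inside that outline with its underside flat on the pad (the key's crossbar on the outline's crossbar). Leave the small glass jar standing where it is.

Things in the scene. Friction and masses are not known exactly. Their poses are not given: they have to be found in the camera images.
- bung: loose tapered round plug of plain pale wood, 36 mm high, 50 mm across at the bottom and 54 mm at the top, standing on its narrow end; origin at the centre of its underside, z up
- bush: loose brass ring (cask bush), 30 mm high: a flange 62 mm across and 6 mm high at the bottom, above it a tube of 52 mm outer diameter with an open bore of about 38 mm; standing on its flange; origin at the centre of its underside, z up
- key: loose T-shaped steel key lying flat, 24 mm high. Origin on the underside plane, on the shank's centre line; x runs along the shank towards the crossbar, z up. The shank is a bar 20 mm wide and 24 mm high from x = -75 mm to x = +22 mm; the crossbar is a round bar of 24 mm diameter and 80 mm length along y, centred at x = +22 mm. About 0.4 kg, balances near x = -9 mm
- block: loose pale oak driving block with dark steel ends, 110 mm long (x), 38 mm wide (y), 34 mm high, lying flat, the same either way round; origin at the centre of its underside, z up
- pad_bung: fixed 6 mm plywood pad lying on the bench, 86 x 86 mm, with a full dark disc of 58 mm diameter at its middle (the bung's outline); origin at the centre of its underside, top 6 mm above it
- pad_bush: fixed 6 mm plywood pad lying on the bench, 86 x 86 mm, with a dark ring of 66 mm outer and 35 mm inner diameter at its middle (the bush's outline); origin at the centre of its underside, top 6 mm above it
- pad_key: fixed 6 mm plywood pad lying on the bench, 134 mm long (x) and 98 mm wide (y), with a dark T outline whose crossbar (28 x 84 mm) is centred at x = +42 mm and whose shank (24 mm wide) runs to x = -57 mm; so the key lies right with its origin at x = +20 mm, y = 0 of the pad and its x axis along the pad's; origin at the centre of its underside, top 6 mm above it
- pad_block: fixed 6 mm plywood pad lying on the bench, 134 mm long (x) and 62 mm wide (y), with a dark 114 x 42 mm rectangle at its middle (the block's outline); the block may lie either way round; origin at the centre of its underside, top 6 mm above it
- jar: small closed amber glass jar, 46 mm across and 75 mm high with its dark cap, standing loose among the kit, not to be moved; origin at the centre of its underside
There are look-alikes about, which are no part of the job. What is shaped like the bush but purple or turquoise is not meant.

How it is judged:
At the end, for the whole second after the job is handed in: Each thing rests flat (tilt under 0.12 rad), released and still, on its own pad, within 12 mm of its outline's place; block and key within 0.2 rad of their outlines, the key's crossbar at the outline's crossbar end; the jar stands within 30 mm of its start (horizontal distance between bung and pad_bung below 0.012 m and z of bung in the frame of pad_bung between 0.003 and 0.01 m and angle between each of bung, bush, block, key's own z axis and vertical below 0.12 rad and linear speed of each of bung, bush, block, key below 0.02 m/s and horizontal distance between bush and pad_bush below 0.012 m and z of bush in the frame of pad_bush between 0.003 and 0.01 m and horizontal distance between block and pad_block below 0.012 m and z of block in the frame of pad_block between 0.003 and 0.01 m and angle between the x axis of block and the x axis of pad_block, either way round below 0.2 rad and angle between the x axis of key and the x axis of pad_key, either way round below 0.2 rad and x of key in the frame of pad_key between 0.008 and 0.032 m and y of key in the frame of pad_key between -0.012 and 0.012 m and x of pad_key in the frame of key between -0.034 and -0.006 m and z of key in the frame of pad_key between 0.003 and 0.01 m and distance of jar from where it was at the start of the episode below 0.03 m and angle between jar's own z axis and vertical below 0.3 rad); the robot touches nothing.
It fails at once if the glass jar is knocked over or pushed away (angle between jar's own z axis and vertical above 0.4 rad or distance of jar from where it was at the start of the episode above 0.04 m).
It also fails if it takes over 102 s, if anything falls off the work surface, if the arm or the gripper's body presses on something with over 40 N, if the wrist force passes 120 N, or if a joint passes its speed limit or range.

ROBOT

A 6-joint arm with a two-finger parallel gripper is mounted at the origin on the work surface. World frame = base frame: x ahead of the robot, y to its left, z up, the work surface at z = 0. Lengths are in m, angles in rad, forces in N, time in s.
With the tool pointing down it reaches from about 0.35 to 1 m from the base axis. Payload 7.1 kg.
Tool frame: the origin (TCP) lies midway between the tips of the shut fingers; the grasp point (between the pads) lies 19 mm behind it; y points along the fingers, z is the direction in which the jaws open and shut, and the axes are right-handed (so a half turn about y gives the same grasp; the last joint's range is limited). The gripper opens to 85 mm and grips with 20 to 120 N. Pads are 22 mm wide; open, the fingers measure 114 mm over their backs; the gripper's body (76 mm by 85 mm) begins 54 mm behind the grasp point. The pads swing forward as they close: fully open they stand 13 mm farther back than shut.
Start: joints at [1.203, 0.423, 1.63, -0, 1.089, -0.019], TCP at [0.214, 0.587, 0.231] pointing down, gripper open.
Joint ranges: [-3, 3], [-0.9, 2.11], [0.09, 2.58], [-1.31, 4.45], [0.11, 2.69], [-2.54, 2.54]. Speed limits (rad/s): [2.39, 2.39, 3.01, 3.14, 3.14, 3.14].

INTERFACE

Orientations are given as a unit quaternion [w, x, y, z].
In Python, from plant import get_state, get_image, calibration, job_done gives the robot as it stands. The module is installed in compiled form; this text tells all that it offers.
- The arm moves only by the tool carry_out, never from a script. Its argument "increments" is a list that holds one entry, the list of rows, each a list of 5 numbers: the closure, from 0 (fully open) to 1 (shut), then the shift along the tool's x, y, z in units of 20 mm (1.0 is 20 mm), then the turn about the tool's y in units of 0.12 rad (1.0 is 0.12 rad). In form: [[[hand, x, y, z, roll], ...]]. A call has 1 to 20 rows; each row shifts and turns the commanded pose from where the row before left it, along the tool's axes as they then stand; what a row does not reach is not made up. A row lasts 1/8 s, in which the tool goes at most 62.5 mm and 10.7 degrees, less where a joint would pass 70% of its speed; a pose out of reach is approached as far as the arm can. A call with a number of a shift or a turn outside -1 to 1 is refused whole. A call with a gripper value outside its range is refused whole. The fingers move at their own pace and stop on an object; the grip force is fixed at half the most. Time passes only in rows, so rows that do not move let the fingers close. It gives the time, the measured TCP pose, the force and the opening at its end, in the units of the state.
- get_state(): the state, without advancing time (a new reading comes with each control period).
- get_image(name): name is "scene" or "top" or "wrist"; returns the picture (480x640x3 uint8, red, green, blue); there is no depth.
- calibration(name): a dict with "fx", "fy", "cx", "cy" (pixels), "R" (3x3) and "t" (3): a world point X has camera coordinates R X + t. Camera axes: x right, y down, z forward; pixel columns grow to the right and rows downward; lengths in m; the calibration is good to about 2 mm. A picture is of the moment at which its call begins: read the wrist's pose just before it. calibration takes no time and is no camera call; for the wrist camera it gives the pose at the moment of the call.
- job_done(): hands the job in, once; it reports no verdict.
The state is a dict: "t": time; "qpos": joint angles; "qd": joint speeds; "effort": joint torques, N m; "eef_pos": TCP position; "tool_rot": TCP orientation; "ft_force": force on the tool from outside, world axes, zero at the start; "wrist_torque": the same for the moment, N m; "grip_width": finger opening in m.
Only numpy, scipy, OpenCV 4.12 (cv2) and the standard library are available. Lean on these libraries where they do the work, as an engineer would, in place of code of your own. Each camera call takes 0.05 s, during which the arm holds its last target.

## Working session

There is one attempt and no reset: what is moved stays moved. The work goes in short steps, Python scripts to look and compute and a tool call to move; the robot and the scene stay as the last step left them, time stands still between calls to the robot, and variables do not carry over. Pictures are saved under pics/ and viewed, and the job is handed in when it is done.

Besides the shell and the picture viewer there is one more tool, called after "Request:" as name(argument=value, ...), one argument or row to a line, values as JSON. carry_out: Moves the arm, as the interface text tells. Shifts and turns lie within -1 to 1; 1 stands for 20 mm of shift or 0.12 rad of turn. Its arguments: {"type":"object","properties":{"increments":{"type":"array","items":{"type":"array","items":{"type":"array","items":{"type":"number","minimum":-1,"maximum":1}}}}},"required":["increments"]}

```bash
mkdir -p pics; python3 - <<'E'
from plant import *
import cv2
s=get_state();print(s)
for n in("scene","top","wrist"):
    im=get_image(n);cv2.imwrite(f"pics/{n}0.png",im[:,:,::-1]);c=calibration(n);print(n,c)
E
```

```text
{'t': 0.0, 'qpos': array([ 1.20302730e+00,  4.23839852e-01,  1.63067444e+00,  3.67630200e-06,
        1.08861958e+00, -1.90345719e-02]), 'qd': array([ 2.43910241e-04, -1.11776811e-03, -6.10018598e-04,  3.10593828e-05,
        9.80937618e-04,  8.96080999e-04]), 'effort': array([-8.15924905e-04, -5.57402515e+01, -2.81731832e+01, -1.32665023e-04,
        7.65526289e-03, -7.03675838e-06]), 'eef_pos': array([0.21336795, 0.5868738 , 0.23055243]), 'tool_rot': array([-0.69584974,  0.69691879, -0.12277883,  0.12256712]), 'ft_force': array([ 0.3760291 ,  0.47684376, -0.43764546]), 'wrist_torque': array([ 0.01468998, -0.00707362, -0.02836138]), 'grip_width': 0.0852357159733514}
scene {'fx': 554.1141721982232, 'fy': 554.1141721982232, 'cx': 320.0901754616474, 'cy': 236.4991649092144, 'R': array([[ 0.84009782,  0.54240832, -0.00537244],
       [ 0.35515566, -0.55750767, -0.75036635],
       [-0.41000013,  0.62847308, -0.66100036]]), 't': array([-0.44179293, -0.16150493,  1.32501385])}
top {'fx': 447.54177148586706, 'fy': 447.54177148586706, 'cx': 315.9168720482105, 'cy': 240.63248052017872, 'R': array([[-0.00613927, -0.99992929, -0.0101846 ],
       [-0.98212689,  0.00794534, -0.18805225],
       [ 0.18811987,  0.00884807, -0.98210622]]), 't': array([0.02307574, 0.51112467, 0.89479155])}
wrist {'fx': 429.0065549213797, 'fy': 429.0065549213797, 'cx': 320.595061154181, 'cy': 239.82380737865378, 'R': array([[ 0.34097129,  0.94007133, -0.00211538],
       [ 0.90115698, -0.32621434,  0.28548256],
       [ 0.2676839 , -0.09924765, -0.95838157]]), 't': array([-0.62482703, -0.03752101,  0.37835943])}
```

View pics/scene0.png

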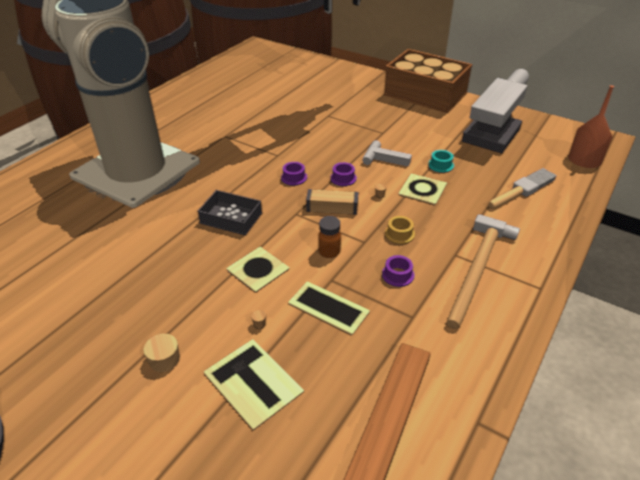

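View pics/top0.png

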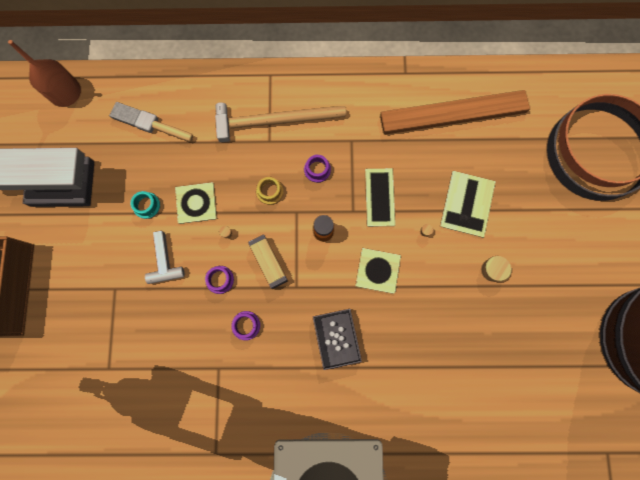

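View pics/wrist0.png

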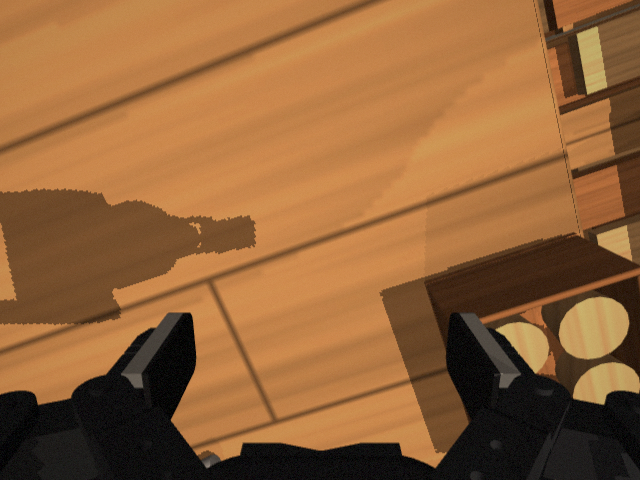

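The scene: the brass ring is at top (269,190), with purple rings at (317,168), (219,280) and (245,325) and a turquoise one at (145,205). The steel T is at (163,258), since the other T at (222,120) is a wooden-handled hammer. The bung is at (498,269), and the corks at (427,231) and (226,233) are too small. The block is at (268,262) and the jar at (323,228). I'll confirm these in enlarged crops.

```bash
cat > h.py <<'E'
from plant import *
import cv2, numpy as np
def ray(c,uv,z):
    R=np.array(c['R']);t=np.array(c['t']);C=-R.T@t
    uv=np.atleast_2d(np.array(uv,float))
    d=np.c_[(uv[:,0]-c['cx'])/c['fx'],(uv[:,1]-c['cy'])/c['fy'],np.ones(len(uv))]@R
    s=(z-C[2])/d[:,2]
    return (C+d*s[:,None])[:,:2]
def proj(c,X):
    p=np.array(c['R'])@np.array(X)+c['t'];return p[0]/p[2]*c['fx']+c['cx'],p[1]/p[2]*c['fy']+c['cy']
E
python3 - <<'E'
from h import *
im=cv2.imread('pics/top0.png')
def crop(x0,y0,x1,y1,f): return cv2.resize(im[y0:y1,x0:x1],None,fx=f,fy=f,interpolation=cv2.INTER_CUBIC)
cv2.imwrite('pics/cA.png',crop(120,145,345,295,3.5))
cv2.imwrite('pics/cB.png',crop(300,155,525,300,3.5))
E
```

```text
(no output)
```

View pics/cA.png

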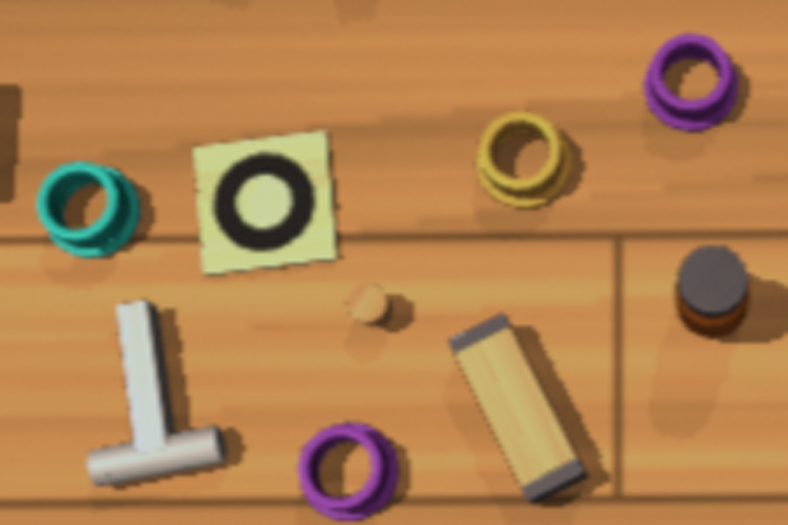

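View pics/cB.png

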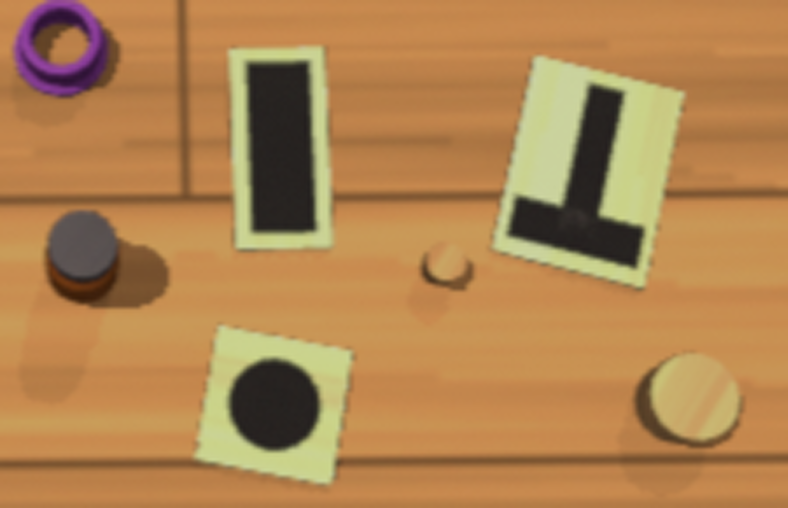

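All five identifications hold: brass ring, steel T, oak block with dark ends, large pale bung, and the pads with matching outlines. Next I measure them.

```bash
python3 - <<'E'
from h import *
im=cv2.imread('pics/top0.png');c=calibration('top')
hsv=cv2.cvtColor(im,cv2.COLOR_BGR2HSV)
for n,p in dict(pad_bush=(178,200),pad_block=(370,205),pad_key=(490,190),bung=(498,267),block=(268,262),bush=(262,185),key_sh=(160,245),key_cb=(165,276),cap=(323,223)).items():
    print(n,p,hsv[p[1],p[0]], hsv[p[1]+20,p[0]+30])
m=cv2.inRange(hsv,(27,60,150),(45,255,255))
m[:150]=0; m[300:]=0
k,lab,st,ce=cv2.connectedComponentsWithStats(m)
for i in range(1,k):
    if st[i][4]<300: continue
    cn=max(cv2.findContours((lab==i).astype(np.uint8),cv2.RETR_EXTERNAL,cv2.CHAIN_APPROX_NONE)[0],key=cv2.contourArea)
    w=ray(c,cn[:,0],0.006)
    r=cv2.minAreaRect((w*1000).astype(np.float32));print(st[i],ce[i],[np.round(x,1) for x in r])
    # dark inside
    x,y,ww,h=st[i][:4]; mask=np.zeros_like(m);cv2.drawContours(mask,[cn],-1,255,-1)
    d=cv2.bitwise_and(mask,cv2.inRange(hsv,(0,0,0),(180,255,90)))
    cs,_=cv2.findContours(d,cv2.RETR_EXTERNAL,cv2.CHAIN_APPROX_NONE)
    for q in cs:
        if cv2.contourArea(q)>80:
            r=cv2.minAreaRect((ray(c,q[:,0],0.006)*1000).astype(np.float32));print('   dark',[np.round(x,1) for x in r])
E
```

```text
pad_bush (178, 200) [ 30  91 201] [ 16 138 164]
pad_block (370, 205) [ 34  82 184] [ 17 145 201]
pad_key (490, 190) [ 30  90 203] [ 14 154 129]
bung (498, 267) [ 19 123 201] [ 14 156 167]
block (268, 262) [ 24 112 201] [ 15 154 184]
bush (262, 185) [ 17 175  80] [ 14 155 188]
key_sh (160, 245) [ 49  13 209] [ 15 155 193]
key_cb (165, 276) [ 18  26 194] [ 14 155 194]
cap (323, 223) [ 0 23 89] [ 16 150 201]
[366 169  29  57 601] [379.57903494 198.13311148] [array([ 618.8, -123.8]), array([131.1,  61. ]), np.float64(0.2)]
   dark [array([ 619.7, -124.3]), array([109.9,  39.1]), np.float64(0.2)]
[ 441  171   54   66 1608] [468.18967662 199.99689055] [array([ 602. , -319.6]), array([ 96.8, 131.9]), np.float64(74.6)]
   dark [array([ 602.6, -320.1]), array([ 81.5, 110.7]), np.float64(74.9)]
[176 183  40  40 702] [195.7008547  202.58689459] [array([609.6, 290.3]), array([84.3, 85.5]), np.float64(6.9)]
   dark [array([610.2, 290.3]), array([61.5, 60.5]), np.float64(89.5)]
[356 248  44  45 924] [377.85930736 270.55735931] [array([ 452.9, -114.8]), array([85. , 84.5]), np.float64(78.5)]
   dark [array([ 453.5, -114.8]), array([52.4, 52.5]), np.float64(89.6)]
```

```bash
python3 - <<'E'
from h import *
im=cv2.imread('pics/top0.png');c=calibration('top')
hsv=cv2.cvtColor(im,cv2.COLOR_BGR2HSV)
def comp(m,p):
    k,lab,st,ce=cv2.connectedComponentsWithStats(m)
    ys,xs=np.nonzero(lab);j=np.argmin((xs-p[0])**2+(ys-p[1])**2);i=lab[ys[j],xs[j]]
    cn=max(cv2.findContours((lab==i).astype(np.uint8),cv2.RETR_EXTERNAL,cv2.CHAIN_APPROX_NONE)[0],key=cv2.contourArea)
    return cn[:,0],st[i]
def box(m,p,r):
    o=np.zeros_like(m);o[p[1]-r:p[1]+r,p[0]-r:p[0]+r]=m[p[1]-r:p[1]+r,p[0]-r:p[0]+r];return o
def rep(n,m,p,z):
    cn,st=comp(m,p);w=(ray(c,cn,z)*1000).astype(np.float32)
    print(n,st,'rect',[np.round(x,1) for x in cv2.minAreaRect(w)],'circ',np.round(cv2.minEnclosingCircle(w)[0],1),round(cv2.minEnclosingCircle(w)[1],1))
rep('bung',box(cv2.inRange(hsv,(17,80,175),(30,170,255)),(498,268),20),(498,267),.036)
rep('block',box(cv2.inRange(hsv,(19,80,150),(32,140,255)),(268,262),30),(268,262),.034)
rep('blockends',box(cv2.inRange(hsv,(0,0,60),(180,60,130)),(258,243),12),(258,243),.034)
rep('blockends',box(cv2.inRange(hsv,(0,0,60),(180,60,130)),(278,282),12),(278,282),.034)
rep('bush',box(cv2.inRange(hsv,(20,100,120),(32,255,255)),(268,190),20),(262,185),.030)
rep('key',box(cv2.inRange(hsv,(0,0,110),(180,60,255)),(163,260),32),(160,250),.02)
rep('shank',box(cv2.inRange(hsv,(0,0,110),(180,60,255)),(158,247),16),(160,250),.024)
rep('cap',box(cv2.inRange(hsv,(0,0,50),(180,80,120)),(323,222),16),(323,222),.075)
E
```

```text
bung [487 256  25  24 477] rect [array([ 453.2, -365. ]), array([50.9, 48.7]), np.float64(89.6)] circ [ 454.1 -366.4] 28.8
block [250 240  34  43 711] rect [array([472.1, 124.3]), array([91., 36.]), np.float64(27.1)] circ [472.1 125.1] 47.4
blockends [249 236  16   9  51] rect [array([516.9, 147.2]), array([ 5.9, 34.3]), np.float64(26.8)] circ [516.5 147. ] 17.2
blockends [270 276  17  12  71] rect [array([426.6, 100.7]), array([ 8.5, 36.6]), np.float64(28.4)] circ [426.2 100.4] 18.3
bush [256 177  24  27 246] rect [array([630., 126.]), array([50.4, 58.7]), np.float64(66.7)] circ [629.2 122.7] 30.7
key [145 231  38  52 729] rect [array([487.5, 355.7]), array([108.9,  79.4]), np.float64(10.2)] circ [482.2 352.8] 60.5
shank [153 231  14  32 293] rect [array([504.8, 359. ]), array([71.2, 20. ]), np.float64(11.2)] circ [504.9 357.6] 36.4
cap [314 216  19  19 293] rect [array([539. ,   4.4]), array([37.1, 38. ]), np.float64(89.5)] circ [539.4   4.3] 20.4
```

```bash
cat >> h.py <<'E'
from scipy.spatial.transform import Rotation as Ro
def yaw(s=None):
    s=s or get_state();q=s['tool_rot'];R=Ro.from_quat([q[1],q[2],q[3],q[0]]).as_matrix();return R
def plan(x,y,z,zaxis_deg=None):
    """rows in units: turn first, then shift in turned axes"""
    s=get_state();R=yaw(s);p=s['eef_pos'];a=np.degrees(np.arctan2(R[1,2],R[0,2]))
    print('t',round(s['t'],2),'pos',np.round(p,4),'zaxis',round(a,2),'tilt y',np.round(R[:,1],3),'w',round(s['grip_width'],4),'q',np.round(s['qpos'],2))
    d=0
    if zaxis_deg is not None:
        d=(zaxis_deg-a+90)%180-90
    t=-np.radians(d)
    R2=R@Ro.from_euler('y',t).as_matrix()
    sh=R2.T@(np.array([x,y,z])-p)
    print('dyaw',round(d,2),'turn units',round(t/.12,2),'| shift units after turn',np.round(sh/.02,2),'| before turn',np.round(R.T@(np.array([x,y,z])-p)/.02,2))
E
python3 - <<'E'
from h import *
# key grasp at key x=-12 ; key origin from crossbar/shank
c=calibration('top')
d=np.radians(190.7);u=np.array([np.cos(d),np.sin(d)])
# far end of rect: full rect centre is at key x=(-75+34)/2=-20.5
o=np.array([487.5,355.7])+20.5*u;print('origin',o,'grasp',o-12*u)
g=(o-12*u)/1000
plan(g[0],g[1],.15,100.7)
print(yaw())
E
```

```text
origin [467.35643767 351.89383438] grasp [479.14779123 354.12183377]
t 0.15 pos [0.2134 0.587  0.2307] zaxis 70.02 tilt y [-0.    -0.001 -1.   ] w 0.0856 q [ 1.2   0.42  1.63 -0.    1.09 -0.02]
dyaw 30.68 turn units -4.46 | shift units after turn [ 10.9    4.04 -13.9 ] | before turn [16.46  4.04 -6.4 ]
[[ 9.39783295e-01 -4.12381463e-04  3.41770667e-01]
 [-3.41770916e-01 -1.13463348e-03  9.39782610e-01]
 [ 2.35515078e-07 -9.99999271e-01 -1.20724959e-03]]
```

Request:
carry_out(
  increments=[
    [[0,0,0,0,-0.892],[0,0,0,0,-0.892],[0,0,0,0,-0.892],[0,0,0,0,-0.892],[0,0,0,0,-0.892],[0,0.78,0.2,-0.993,0],[0,0.78,0.2,-0.993,0],[0,0.78,0.2,-0.993,0],[0,0.78,0.2,-0.993,0],[0,0.78,0.2,-0.993,0],[0,0.78,0.2,-0.993,0],[0,0.78,0.2,-0.993,0],[0,0.78,0.2,-0.993,0],[0,0.78,0.2,-0.993,0],[0,0.78,0.2,-0.993,0],[0,0.78,0.2,-0.993,0],[0,0.78,0.2,-0.993,0],[0,0.78,0.2,-0.993,0],[0,0.78,0.2,-0.993,0]],
  ],
)

```text
t: 2.52
eef_pos: [0.4802, 0.3539, 0.1749]
tool_rot: [-0.704, 0.704, 0.066, -0.066]
ft_force: [0.0, -0.6, -0.0]
grip_width: 0.0853
```

```bash
python3 - <<'E'
from h import *
plan(.4791,.3541,.1,100.7)
c=calibration('wrist');im=get_image('wrist');cv2.imwrite('pics/w1.png',im[:,:,::-1])
np.save('w1.npy',c,allow_pickle=True)
print(-np.array(c['R']).T@c['t'])
E
```

```text
t 2.52 pos [0.4802 0.3539 0.1749] zaxis 100.68 tilt y [-0. -0. -1.] w 0.0853 q [ 0.62  0.45  1.74 -0.    0.96 -1.14]
dyaw 0.02 turn units -0.0 | shift units after turn [-0.05  3.75  0.02] | before turn [-0.05  3.75  0.02]
[0.40918873 0.34116061 0.31625986]
```

View pics/w1.png

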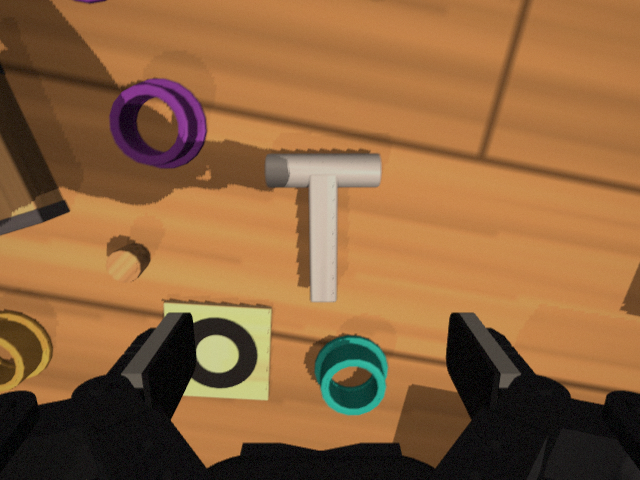

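Wrist view: the key lies aligned with the picture, shank centre line near column 323, shank end at row 301 and crossbar around row 170. I check the ray here.

```bash
python3 - <<'E'
from h import *
c=np.load('w1.npy',allow_pickle=True).item()
w=ray(c,[(311,301),(336,301),(311.5,195),(335,195)],.024)*1000;print(w)
e=(w[0]+w[1])/2;f=(w[2]+w[3])/2;u=(f-e)/np.linalg.norm(f-e);print(np.degrees(np.arctan2(u[1],u[0])),e,'origin',e+75*u,'grasp -12',e+63*u)
w=ray(c,[(266,172),(381,172)],.012)*1000;print(w,w.mean(0))
E
```

```text
[[542.36181156 358.90977148]
 [538.90188631 377.1359781 ]
 [464.00683912 344.93134947]
 [460.98937462 360.84539879]]
-169.0375681392328 [540.63184893 368.02287479] origin [467.00044267 353.76047628] grasp -12 [478.78146767 356.04246004]
[[456.07107412 310.52868384]
 [440.93564447 390.37122752]] [448.50335929 350.44995568]
```

Request:
carry_out(
  increments=[
    [[0,-0.05,0.94,0.07,0],[0,0,0.94,0,0],[0,0,0.94,0,0],[0,0,0.94,0,0],[0,0,0.94,0,0],[0,0,0.94,0,0],[0,0,0.94,0,0],[0,0,0.94,0,0],[0,0,0.9,0,0],[0,0,0,0,0],[1,0,0,0,0],[1,0,0,0,0],[1,0,0,0,0],[1,0,0,0,0],[1,0,0,0,0],[1,0,0,0,0],[1,0,0,0,0],[1,0,0,0,0]],
  ],
)

```text
t: 4.82
eef_pos: [0.4789, 0.356, 0.0076]
tool_rot: [0.704, -0.704, -0.066, 0.065]
ft_force: [-0.0, -0.2, 5.7]
grip_width: 0.0186
```

```bash
python3 - <<'E'
from h import *
o=np.array([602.,-319.6]);u=np.array([np.cos(np.radians(164.6)),np.sin(np.radians(164.6))])
g=(o+20*u-12*u)/1000;print(g)
plan(g[0],g[1],.175,74.6)
E
```

```text
[ 0.59428724 -0.31747555]
t 4.83 pos [0.4789 0.356  0.0076] zaxis 100.68 tilt y [ 0.001  0.001 -1.   ] w 0.0186 q [ 0.62  0.7   1.79 -0.    0.65 -1.14]
dyaw -26.08 turn units 3.79 | shift units after turn [ 14.51  -8.38 -30.93] | before turn [ -0.56  -8.38 -34.16]
```

Request:
carry_out(
  increments=[
    [[1,0,-0.3,0,0],[1,0,-0.6,0,0],[1,0,-0.9,0,0],[1,0,-0.94,0,0],[1,0,-0.94,0,0],[1,0,-0.94,0,0.758],[1,0,-0.94,0,0.758],[1,0,-0.94,0,0.758],[1,0,-0.94,0,0.758],[1,0,-0.94,0,0.758],[1,0,0,0,0]],
  ],
)

```text
t: 6.2
eef_pos: [0.4794, 0.3564, 0.1769]
tool_rot: [0.702, -0.7, 0.093, -0.095]
ft_force: [0.2, 0.2, -4.5]
grip_width: 0.0188
```

Request:
carry_out(
  increments=[
    [[1,0.22,0,-0.5,0],[1,0.468,0,-0.99,0],[1,0.468,0,-0.99,0],[1,0.468,0,-0.99,0],[1,0.468,0,-0.99,0],[1,0.468,0,-0.99,0],[1,0.468,0,-0.99,0],[1,0.468,0,-0.99,0],[1,0.468,0,-0.99,0],[1,0.468,0,-0.99,0],[1,0.468,0,-0.99,0],[1,0.468,0,-0.99,0],[1,0.468,0,-0.99,0],[1,0.468,0,-0.99,0],[1,0.468,0,-0.99,0],[1,0.468,0,-0.99,0],[1,0.468,0,-0.99,0]],
  ],
)

```text
t: 8.32
eef_pos: [0.5403, -0.0019, 0.1746]
tool_rot: [-0.701, 0.701, -0.095, 0.095]
ft_force: [0.1, -0.2, -4.0]
grip_width: 0.0185
```

```bash
python3 - <<'E'
from h import *
plan(.5943,-.3175,.1,74.6)
E
```

```text
t 8.32 pos [ 0.5403 -0.0019  0.1746] zaxis 74.6 tilt y [ 0. -0. -1.] w 0.0185 q [-0.03  0.38  1.86 -0.    0.9  -1.33]
dyaw 0.0 turn units -0.0 | shift units after turn [  6.79   3.73 -14.5 ] | before turn [  6.79   3.73 -14.5 ]
```

Request:
carry_out(
  increments=[
    [[1,0.452,0,-0.967,0],[1,0.452,0,-0.967,0],[1,0.452,0,-0.967,0],[1,0.452,0,-0.967,0],[1,0.452,0,-0.967,0],[1,0.452,0,-0.967,0],[1,0.452,0.4,-0.967,0],[1,0.452,0.4,-0.967,0],[1,0.452,0.4,-0.967,0],[1,0.452,0.4,-0.967,0],[1,0.452,0.4,-0.967,0],[1,0.452,0.4,-0.967,0],[1,0.452,0.4,-0.967,0],[1,0.452,0.4,-0.967,0],[1,0.452,0.5,-0.967,0],[1,0,0,0,0]],
  ],
)

```text
t: 10.32
eef_pos: [0.594, -0.3175, 0.0993]
tool_rot: [0.701, -0.701, 0.095, -0.095]
ft_force: [-0.6, 0.6, -3.5]
grip_width: 0.0186
```

```bash
python3 - <<'E'
from h import *
c=calibration('wrist');im=get_image('wrist');cv2.imwrite('pics/w2.png',im[:,:,::-1])
np.save('w2.npy',c,allow_pickle=True)
plan(.5943,-.3175,.014,74.6)
E
```

```text
t 10.38 pos [ 0.5939 -0.3166  0.0997] zaxis 74.55 tilt y [-0.001  0.001 -1.   ] w 0.0188 q [-0.51  0.65  1.59  0.    0.91 -1.81]
dyaw 0.05 turn units -0.01 | shift units after turn [ 0.03  4.29 -0.04] | before turn [ 0.03  4.29 -0.04]
```

View pics/w2.png

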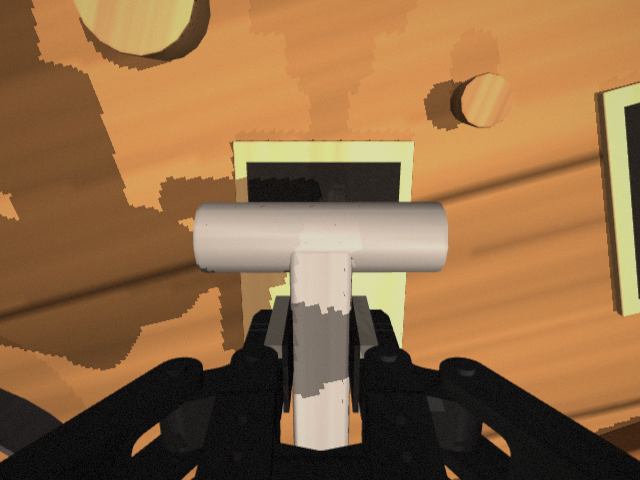

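The key is held square, crossbar at columns 194–447, and the pad's dark crossbar shows at columns 248–401, top edge at row 163. I compare the two.

```bash
python3 - <<'E'
from h import *
c=np.load('w2.npy',allow_pickle=True).item()
w=ray(c,[(194,237),(447,237)],.104)*1000;print('cross',w,w.mean(0))
w=ray(c,[(248,163),(401,163)],.006)*1000;print('outline edge',w,w.mean(0))
u=np.array([np.cos(np.radians(164.6)),np.sin(np.radians(164.6))]);print('outline cb centre',w.mean(0)-14*u, 'top cam', np.array([602.,-319.6])+42*u)
w=ray(c,[(233.5,141.5),(413.5,141.5)],.006)*1000;print('padedge->centre',w.mean(0)-67*u)
E
```

```text
cross [[ 551.42169253 -348.61909022]
 [ 573.71457936 -267.73493853]] [ 562.56813595 -308.17701438]
outline edge [[ 539.23567543 -342.58210742]
 [ 561.27097491 -262.67714787]] [ 550.25332517 -302.62962764]
outline cb centre [ 563.75066083 -306.34741329] top cam [ 561.50799302 -308.44664307]
padedge->centre [ 603.73085628 -317.94196519]
```

Request:
carry_out(
  increments=[
    [[1,0.04,0.8,0,0],[1,0,0.8,0,0],[1,0,0.8,0,0],[1,0,0.8,0,0],[1,0,0.5,0,0],[1,0,0.35,0,0],[1,0,0.22,0,0],[1,0,0,0,0],[1,0,0,0,0],[0,0,0,0,0],[0,0,0,0,0],[0,0,0,0,0],[0,0,0,0,0],[0,0,0,0,0],[0,0,0,0,0]],
  ],
)

```text
t: 12.25
eef_pos: [0.5951, -0.3161, 0.0151]
tool_rot: [0.701, -0.701, 0.095, -0.095]
ft_force: [0.2, 0.3, 0.7]
grip_width: 0.0853
```

Request:
carry_out(
  increments=[
    [[0,0,-0.5,0,0],[0,0,-0.9,0,0],[0,0,-0.9,0,0],[0,0,-0.9,0,0],[0,0,-0.9,0,0],[0,0,-0.9,0,0]],
  ],
)

```text
t: 13.0
eef_pos: [0.5951, -0.3161, 0.1167]
tool_rot: [-0.701, 0.701, -0.094, 0.095]
ft_force: [0.1, 0.1, 0.3]
grip_width: 0.0853
```

```bash
python3 - <<'E'
from h import *
plan(.4535,-.3655,.15)
c=calibration('wrist');im=get_image('wrist');cv2.imwrite('pics/w3.png',im[:,:,::-1])
np.save('w3.npy',c,allow_pickle=True)
E
```

```text
t 13.0 pos [ 0.5951 -0.3161  0.1167] zaxis 74.62 tilt y [ 0. -0. -1.] w 0.0853 q [-0.51  0.63  1.58  0.    0.93 -1.81]
dyaw 0 turn units -0.0 | shift units after turn [-6.17 -1.67 -4.26] | before turn [-6.17 -1.67 -4.26]
```

View pics/w3.png

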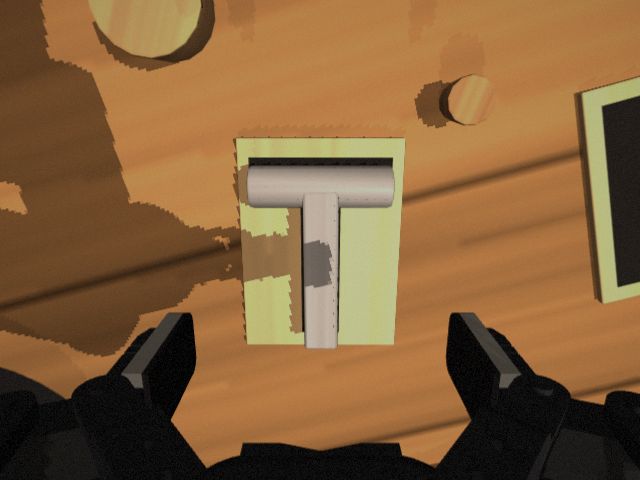

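The key rests inside the outline, crossbar on crossbar at row 187. I measure the offset, and also where the bung is (pixel ~150,20).

```bash
python3 - <<'E'
from h import *
c=np.load('w3.npy',allow_pickle=True).item()
cb=(ray(c,[(247.5,186),(394.5,186)],.018)*1000).mean(0)
e=(ray(c,[(305,348),(336.5,348)],.030)*1000).mean(0)
P=ray(c,[(236.5,138.5),(405,138.5),(247,345),(395,345)],.006)*1000
o=P.mean(0);u=(P[:2].mean(0)-P[2:].mean(0));u/=np.linalg.norm(u);v=np.array([-u[1],u[0]])
uk=(cb-e)/np.linalg.norm(cb-e);k=cb-22*uk
print('pad',o,np.degrees(np.arctan2(u[1],u[0])),'key',k,np.degrees(np.arctan2(uk[1],uk[0])),'rel',(k-o)@u,(k-o)@v,'len',np.linalg.norm(cb-e))
E
```

```text
pad [ 603.61143676 -317.62084482] 164.74749863520375 key [ 585.11324925 -312.51168671] 164.60093772912927 rel 19.19068763651825 -0.06281244348210362 len 95.68422491516395
```

Request:
carry_out(
  increments=[
    [[0,-0.88,-0.25,-0.608,0],[0,-0.88,-0.25,-0.608,0],[0,-0.88,-0.25,-0.608,0],[0,-0.88,-0.25,-0.608,0],[0,-0.88,-0.25,-0.608,0],[0,-0.88,-0.25,-0.608,0],[0,-0.88,-0.25,-0.608,0],[0,0,0,0,0]],
  ],
)

```text
t: 14.05
eef_pos: [0.4522, -0.3662, 0.1507]
tool_rot: [-0.701, 0.701, -0.095, 0.095]
ft_force: [-0.3, -1.0, 0.4]
grip_width: 0.0855
```

```bash
python3 - <<'E'
from h import *
plan(.4537,-.3655,.008)
c=calibration('wrist');im=get_image('wrist');cv2.imwrite('pics/w4.png',im[:,:,::-1])
np.save('w4.npy',c,allow_pickle=True)
E
```

```text
t 14.05 pos [ 0.4522 -0.3662  0.1507] zaxis 74.52 tilt y [ 0. -0. -1.] w 0.0855 q [-0.7   0.46  1.78 -0.    0.89 -2.  ]
dyaw 0 turn units -0.0 | shift units after turn [0.06 7.13 0.05] | before turn [0.06 7.13 0.05]
```

View pics/w4.png

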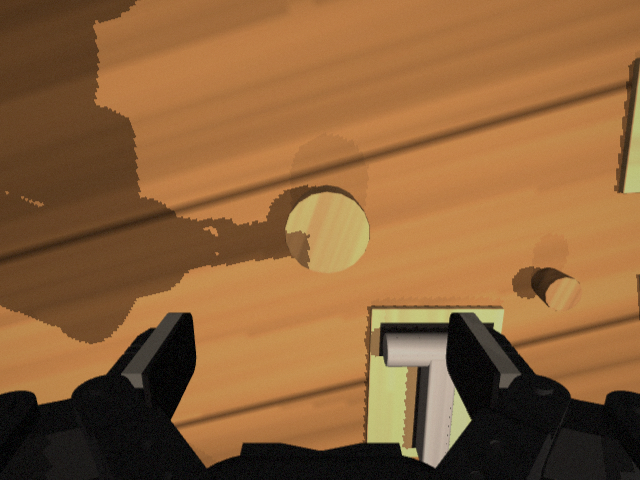

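The bung's top disc is centred at pixel (327.5,232), about 83 px across, with nothing near it.

```bash
python3 - <<'E'
from h import *
c=np.load('w4.npy',allow_pickle=True).item()
w=ray(c,[(327.5,232),(286,232),(369.5,232)],.036)*1000;print(w,np.linalg.norm(w[1]-w[2]))
plan(w[0][0]/1000,w[0][1]/1000,.010)
E
```

```text
[[ 452.29602912 -361.13846784]
 [ 445.46666363 -385.91098708]
 [ 459.20620036 -336.07283764]] 51.69735011259216
t 14.1 pos [ 0.4532 -0.366   0.1505] zaxis 74.55 tilt y [ 0.001 -0.    -1.   ] w 0.0849 q [-0.7   0.47  1.78  0.    0.89 -2.  ]
dyaw 0 turn units -0.0 | shift units after turn [-0.11  7.03  0.22] | before turn [-0.11  7.03  0.22]
```

Request:
carry_out(
  increments=[
    [[0,0,0.9,0.14,0],[0,0,0.9,0,0],[0,0,0.9,0,0],[0,0,0.9,0,0],[0,0,0.9,0,0],[0,0,0.9,0,0],[0,0,0.9,0,0],[0,0,0.73,0,0],[0,0,0,0,0],[1,0,0,0,0],[1,0,0,0,0],[1,0,0,0,0],[1,0,0,0,0],[1,0,0,0,0],[1,0,0,0,0]],
  ],
)

```text
t: 15.98
eef_pos: [0.4549, -0.3632, 0.0108]
tool_rot: [-0.7, 0.701, -0.094, 0.095]
ft_force: [-1.7, 1.6, 5.1]
grip_width: 0.0518
```

```bash
python3 - <<'E'
from h import *
plan(.4540,-.1135,.130)
E
```

```text
t 15.97 pos [ 0.4549 -0.3632  0.0108] zaxis 74.62 tilt y [ 0.001 -0.001 -1.   ] w 0.0518 q [-0.69  0.69  1.82  0.    0.63 -2.  ]
dyaw 0 turn units -0.0 | shift units after turn [-3.35 -5.97 12.02] | before turn [-3.35 -5.97 12.02]
```

Request:
carry_out(
  increments=[
    [[1,0,-0.5,0,0],[1,0,-0.9,0,0],[1,0,-0.9,0,0],[1,0,-0.9,0,0],[1,0,-0.9,0,0],[1,-0.258,-0.9,0.925,0],[1,-0.258,-0.9,0.925,0],[1,-0.258,0,0.925,0],[1,-0.258,0,0.925,0],[1,-0.258,0,0.925,0],[1,-0.258,0,0.925,0],[1,-0.258,0,0.925,0],[1,-0.258,0,0.925,0],[1,-0.258,0,0.925,0],[1,-0.258,0,0.925,0],[1,-0.258,0,0.925,0],[1,-0.258,0,0.925,0],[1,-0.258,0,0.925,0],[1,0,0,0,0]],
  ],
)

```text
t: 18.35
eef_pos: [0.4534, -0.1117, 0.1275]
tool_rot: [0.701, -0.701, 0.094, -0.094]
ft_force: [-0.2, -0.4, -0.9]
grip_width: 0.0513
```

```bash
python3 - <<'E'
from h import *
plan(.4540,-.1135,.017)
c=calibration('wrist');im=get_image('wrist');cv2.imwrite('pics/w5.png',im[:,:,::-1])
np.save('w5.npy',c,allow_pickle=True)
E
```

```text
t 18.35 pos [ 0.4534 -0.1117  0.1275] zaxis 74.73 tilt y [-0.  0. -1.] w 0.0513 q [-0.27  0.36  2.04  0.    0.74 -1.57]
dyaw 0 turn units -0.0 | shift units after turn [ 0.05  5.53 -0.08] | before turn [ 0.05  5.53 -0.08]
```

View pics/w5.png

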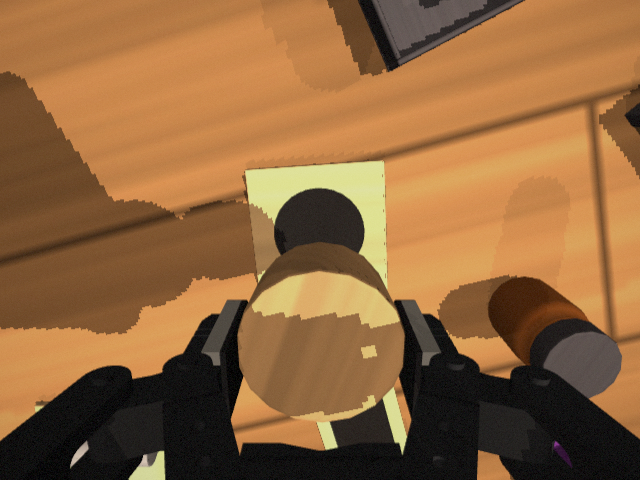

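```bash
python3 - <<'E'
from h import *
c=np.load('w5.npy',allow_pickle=True).item()
w=ray(c,[(322,271),(322,421),(239,346),(405,346)],.1535)*1000;print(w,w.mean(0),np.linalg.norm(w[0]-w[1]))
t=ray(c,[(319,188)],.006)[0]*1000; u=np.array([np.cos(np.radians(164.6)),np.sin(np.radians(164.6))])
print('disc centre',t-29*u)
e=ray(c,[(275,232),(364,232)],.006)*1000;print(e,e.mean(0))
E
```

```text
[[ 425.86227561 -103.06466493]
 [ 475.38865412 -116.48583176]
 [ 442.65051421 -133.65610872]
 [ 455.81714866  -85.15002812]] [ 449.92964815 -109.58915838] 51.31266789526981
disc centre [ 454.5791347  -112.54241905]
[[ 446.46130192 -139.26092599]
 [ 461.29846078  -84.65900595]] [ 453.87988135 -111.95996597]
```

Request:
carry_out(
  increments=[
    [[1,0.2,0.8,-0.08,0],[1,0,0.8,0,0],[1,0,0.8,0,0],[1,0,0.8,0,0],[1,0,0.8,0,0],[1,0,0.6,0,0],[1,0,0.4,0,0],[1,0,0.25,0,0],[1,0,0.06,0,0],[1,0,0,0,0],[0,0,0,0,0],[0,0,0,0,0],[0,0,0,0,0],[0,0,0,0,0],[0,0,0,0,0],[0,0,0,0,0]],
  ],
)

```text
t: 20.4
eef_pos: [0.457, -0.1157, 0.0213]
tool_rot: [0.701, -0.701, 0.095, -0.095]
ft_force: [-0.6, 0.1, -0.2]
grip_width: 0.0853
```

Request:
carry_out(
  increments=[
    [[0,0,-0.5,0,0],[0,0,-0.9,0,0],[0,0,-0.9,0,0],[0,0,-0.9,0,0],[0,0,-0.9,0,0],[0,0,-0.9,0,0],[0,0,-0.9,0,0],[0,0,-0.9,0,0]],
  ],
)

```text
t: 21.4
eef_pos: [0.4568, -0.1156, 0.1585]
tool_rot: [-0.701, 0.701, -0.094, 0.095]
ft_force: [0.3, 0.2, -0.4]
grip_width: 0.0856
```

```bash
python3 - <<'E'
from h import *
plan(.4725,.1245,.160,117.2)
c=calibration('wrist');im=get_image('wrist');cv2.imwrite('pics/w6.png',im[:,:,::-1])
np.save('w6.npy',c,allow_pickle=True)
E
```

```text
t 21.4 pos [ 0.4568 -0.1156  0.1585] zaxis 74.62 tilt y [ 0. -0. -1.] w 0.0856 q [-0.27  0.31  2.02 -0.    0.81 -1.58]
dyaw 42.58 turn units -6.19 | shift units after turn [ 6.19 -0.07 10.32] | before turn [-2.43 -0.07 11.79]
```

View pics/w6.png

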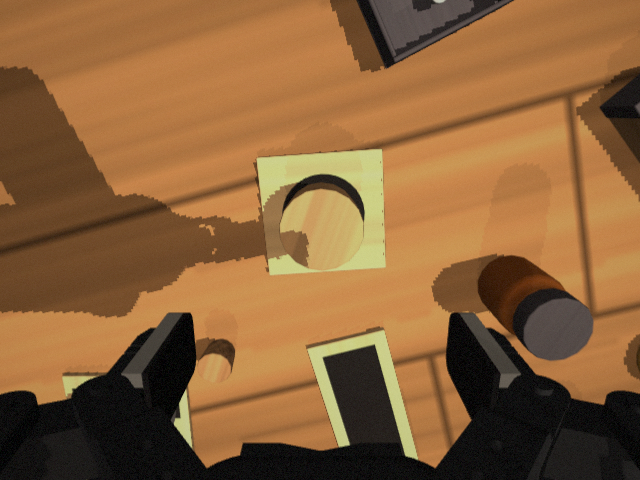

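The bung stands on its disc, top centred at (321.5,227). I check the offset.

```bash
python3 - <<'E'
from h import *
c=np.load('w6.npy',allow_pickle=True).item()
print(ray(c,[(257,157),(383,149.5),(385,267.5),(269.5,275)],.006).mean(0)*1000, ray(c,[(321.8,227.5)],.042)*1000)
print(ray(c,[(279.5,227),(364.5,227)],.042)*1000)
E
```

```text
[ 454.31116788 -112.16173985] [[ 453.69371136 -113.37727169]]
[[ 446.4377683  -138.65456744]
 [ 460.39363793  -87.69528419]]
```

Request:
carry_out(
  increments=[
    [[0,0,0,0,-0.885],[0,0,0,0,-0.885],[0,0,0,0,-0.885],[0,0,0,0,-0.885],[0,0,0,0,-0.885],[0,0,0,0,-0.885],[0,0,0,0,-0.885],[0,0.563,0,0.938,0],[0,0.563,0,0.938,0],[0,0.563,0,0.938,0],[0,0.563,0,0.938,0],[0,0.563,0,0.938,0],[0,0.563,0,0.938,0],[0,0.563,0,0.938,0],[0,0.563,0,0.938,0],[0,0.563,0,0.938,0],[0,0.563,0,0.938,0],[0,0.563,0,0.938,0],[0,0,0,0,0]],
  ],
)

```text
t: 23.82
eef_pos: [0.4727, 0.1254, 0.1574]
tool_rot: [0.687, -0.687, -0.167, 0.167]
ft_force: [-0.5, 0.2, 0.5]
grip_width: 0.0858
```

```bash
python3 - <<'E'
from h import *
plan(.4725,.1245,.010,117.2)
c=calibration('wrist');im=get_image('wrist');cv2.imwrite('pics/w7.png',im[:,:,::-1])
np.save('w7.npy',c,allow_pickle=True)
E
```

```text
t 23.82 pos [0.4727 0.1254 0.1574] zaxis 117.33 tilt y [ 0.  0. -1.] w 0.0858 q [ 0.24  0.33  1.98  0.    0.83 -1.81]
dyaw -0.13 turn units 0.02 | shift units after turn [-0.03  7.37 -0.04] | before turn [-0.03  7.37 -0.04]
```

View pics/w7.png

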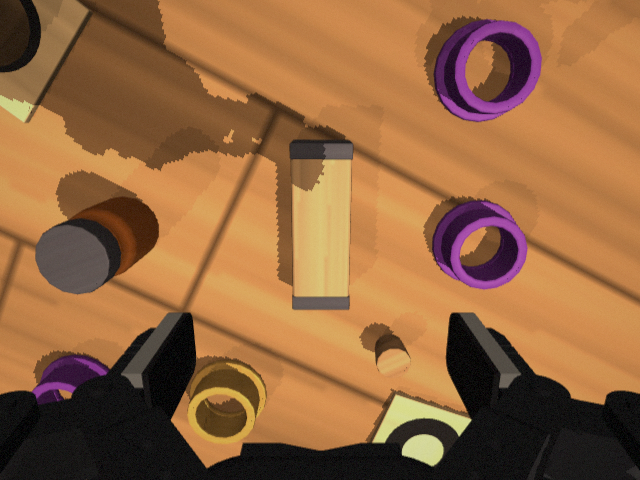

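```bash
python3 - <<'E'
from h import *
c=np.load('w7.npy',allow_pickle=True).item()
w=ray(c,[(290.5,142),(353,142),(349.5,309),(293,309)],.034)*1000;print(w,w.mean(0),np.linalg.norm(w[0]-w[3]),np.linalg.norm(w[0]-w[1]))
m=(w[0]+w[1]-w[2]-w[3]);print(np.degrees(np.arctan2(m[1],m[0])))
E
```

```text
[[432.20492366  84.41407094]
 [414.88005926 117.8679157 ]
 [512.84196998 168.60927404]
 [530.4156014  134.68844882]] [472.58563858 126.39492738] 110.33064077404 37.673739605426924
-152.75456751226898
```

Block centre (472.6,126.4), axis 27.2°, matching the top view. Descend and grasp.

Request:
carry_out(
  increments=[
    [[0,0,0.9,0,0],[0,0,0.9,0,0],[0,0,0.9,0,0],[0,0,0.9,0,0],[0,0,0.9,0,0],[0,0,0.9,0,0],[0,0,0.9,0,0],[0,0,0.9,0,0],[0,0,0.15,0,0],[0,0,0,0,0],[1,0,0,0,0],[1,0,0,0,0],[1,0,0,0,0],[1,0,0,0,0],[1,0,0,0,0],[1,0,0,0,0],[1,0,0,0,0]],
  ],
)

```text
t: 26.0
eef_pos: [0.4731, 0.1246, 0.011]
tool_rot: [-0.687, 0.687, 0.167, -0.166]
ft_force: [-0.6, -0.9, 6.0]
grip_width: 0.0369
```

```bash
python3 - <<'E'
from h import *
plan(.6195,-.123,.150,90.2)
E
```

```text
t 26.0 pos [0.4731 0.1246 0.011 ] zaxis 117.23 tilt y [ 0.001  0.    -1.   ] w 0.0369 q [ 0.23  0.61  2.03 -0.    0.5  -1.81]
dyaw -27.03 turn units 3.93 | shift units after turn [  7.28  -6.95 -12.4 ] | before turn [  0.85  -6.95 -14.36]
```

Request:
carry_out(
  increments=[
    [[1,0,-0.5,0,0],[1,0,-0.93,0,0],[1,0,-0.93,0,0],[1,0,-0.93,0,0.786],[1,0,-0.93,0,0.786],[1,0,-0.93,0,0.786],[1,0,-0.93,0,0.786],[1,0,-0.93,0,0.786],[1,0,0,0,0]],
  ],
)

```text
t: 27.12
eef_pos: [0.4735, 0.1247, 0.152]
tool_rot: [0.707, -0.707, -0.003, 0.0]
ft_force: [0.3, -0.0, -1.0]
grip_width: 0.037
```

Request:
carry_out(
  increments=[
    [[1,0.3,0,-0.5,0],[1,0.56,0,-0.954,0],[1,0.56,0,-0.954,0],[1,0.56,0,-0.954,0],[1,0.56,0,-0.954,0],[1,0.56,0,-0.954,0],[1,0.56,0,-0.954,0],[1,0.56,0,-0.954,0],[1,0.56,0,-0.954,0],[1,0.56,0,-0.954,0],[1,0.56,0,-0.954,0],[1,0.56,0,-0.954,0],[1,0.56,0,-0.954,0],[1,0.26,0,-0.454,0],[1,0,0,0,0]],
  ],
)

```text
t: 29.0
eef_pos: [0.6193, -0.1236, 0.1503]
tool_rot: [0.707, -0.707, -0.001, 0.001]
ft_force: [0.2, 0.4, -1.3]
grip_width: 0.037
```

```bash
python3 - <<'E'
from h import *
plan(.6195,-.123,.0175,90.2)
c=calibration('wrist');im=get_image('wrist');cv2.imwrite('pics/w8.png',im[:,:,::-1])
np.save('w8.npy',c,allow_pickle=True)
E
```

```text
t 29.0 pos [ 0.6193 -0.1236  0.1503] zaxis 90.14 tilt y [-0.  0. -1.] w 0.037 q [-0.22  0.53  1.67  0.    0.94 -1.79]
dyaw 0.06 turn units -0.01 | shift units after turn [0.01 6.64 0.03] | before turn [0.01 6.64 0.03]
```

View pics/w8.png

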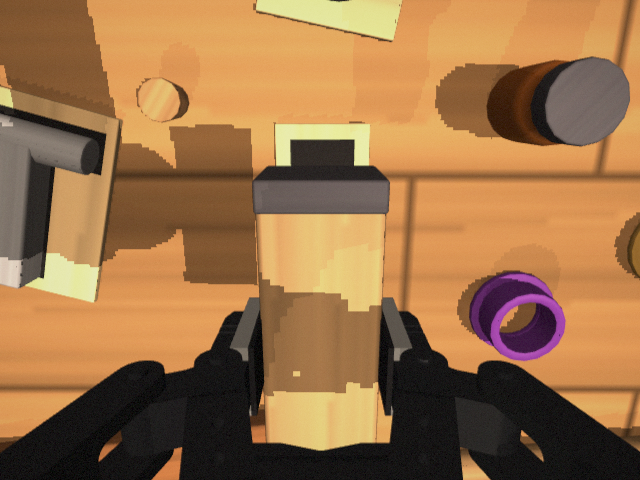

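```bash
python3 - <<'E'
from h import *
c=np.load('w8.npy',allow_pickle=True).item()
w=ray(c,[(253.5,180),(389.5,180)],.1735)*1000;print('block end',w,w.mean(0))
w=ray(c,[(263,166.5),(380.5,166.5)],.1393)*1000;print('block bottom end',w,w.mean(0))
w=ray(c,[(291,140),(354.5,140)],.006)*1000;print('outline end',w,w.mean(0)+[57,0])
w=ray(c,[(275,123),(369.5,123)],.006)*1000;print('pad end',w,w.mean(0)+[67,0])
E
```

```text
block end [[ 565.05169242 -141.69041016]
 [ 564.92138868 -104.1704785 ]] [ 564.98654055 -122.93044433]
block bottom end [[ 565.47704787 -143.50537314]
 [ 565.3339503  -102.07830412]] [ 565.40549909 -122.79183863]
outline end [[ 564.42654531 -142.50927656]
 [ 564.28551615 -101.25360096]] [ 621.35603073 -121.88143876]
pad end [[ 553.80061965 -152.6185774 ]
 [ 553.59438475  -91.89162668]] [ 620.6975022  -122.25510204]
```

Request:
carry_out(
  increments=[
    [[1,0,0.85,0.03,0],[1,0,0.85,0,0],[1,0,0.85,0,0],[1,0,0.85,0,0],[1,0,0.85,0,0],[1,0,0.85,0,0],[1,0,0.85,0,0],[1,0,0.4,0,0],[1,0,0.25,0,0],[1,0,0,0,0],[0,0,0,0,0],[0,0,0,0,0],[0,0,0,0,0],[0,0,0,0,0],[0,0,0,0,0],[0,0,0,0,0]],
  ],
)

```text
t: 31.05
eef_pos: [0.6192, -0.1225, 0.0185]
tool_rot: [-0.707, 0.707, 0.001, -0.001]
ft_force: [0.2, 0.0, -0.2]
grip_width: 0.0856
```

Request:
carry_out(
  increments=[
    [[0,0,-0.5,0,0],[0,0,-0.9,0,0],[0,0,-0.9,0,0],[0,0,-0.9,0,0],[0,0,-0.9,0,0],[0,0,-0.9,0,0],[0,0,-0.9,0,0],[0,0,-0.9,0,0]],
  ],
)

```text
t: 32.05
eef_pos: [0.6191, -0.1225, 0.1557]
tool_rot: [-0.707, 0.707, 0.001, -0.001]
ft_force: [0.6, -0.4, 0.3]
grip_width: 0.0851
```

```bash
python3 - <<'E'
from h import *
plan(.629,.1245,.160)
c=calibration('wrist');im=get_image('wrist');cv2.imwrite('pics/w9.png',im[:,:,::-1])
np.save('w9.npy',c,allow_pickle=True)
E
```

```text
t 32.05 pos [ 0.6191 -0.1225  0.1557] zaxis 90.2 tilt y [-0. -0. -1.] w 0.0851 q [-0.21  0.52  1.67 -0.    0.95 -1.79]
dyaw 0 turn units -0.0 | shift units after turn [ 0.54 -0.21 12.35] | before turn [ 0.54 -0.21 12.35]
```

View pics/w9.png

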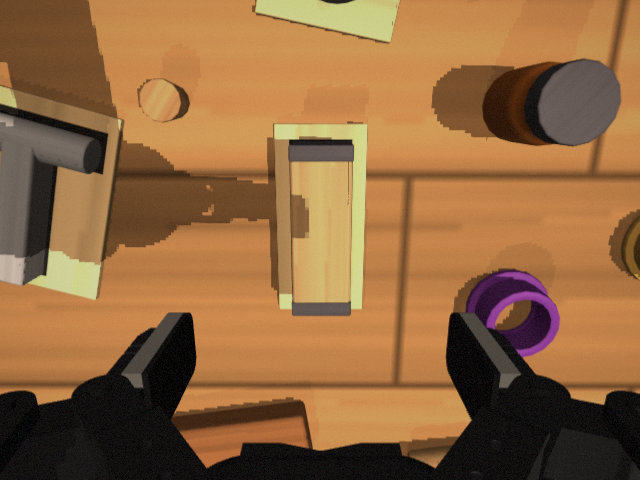

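The block lies squarely on its rectangle (columns 290–353, rows 142–315). I move on to the brass bush and check the numbers there.

Request:
carry_out(
  increments=[
    [[0,0.042,-0.02,0.95,0],[0,0.042,-0.02,0.95,0],[0,0.042,-0.02,0.95,0],[0,0.042,-0.02,0.95,0],[0,0.042,-0.02,0.95,0],[0,0.042,-0.02,0.95,0],[0,0.042,-0.02,0.95,0],[0,0.042,-0.02,0.95,0],[0,0.042,-0.02,0.95,0],[0,0.042,-0.02,0.95,0],[0,0.042,-0.02,0.95,0],[0,0.042,-0.02,0.95,0],[0,0.042,-0.02,0.95,0],[0,0,0,0,0]],
  ],
)

```text
t: 33.85
eef_pos: [0.6293, 0.1261, 0.1597]
tool_rot: [0.707, -0.707, -0.002, 0.002]
ft_force: [0.1, -0.1, -0.5]
grip_width: 0.0856
```

```bash
python3 - <<'E'
from h import *
c=np.load('w9.npy',allow_pickle=True).item()
print('pad',ray(c,[(274,124),(367,124),(362.5,308),(280,309)],.006).mean(0)*1000,'block',ray(c,[(289,144),(354,144),(350.5,315),(292,315)],.040).mean(0)*1000)
plan(.629,.1245,.012)
c=calibration('wrist');im=get_image('wrist');cv2.imwrite('pics/w10.png',im[:,:,::-1])
np.save('w10.npy',c,allow_pickle=True)
E
```

```text
pad [ 620.47530178 -121.72247662] block [ 619.87834273 -121.42436226]
t 33.85 pos [0.6293 0.1261 0.1597] zaxis 90.3 tilt y [ 0.  0. -1.] w 0.0856 q [ 0.18  0.53  1.64  0.    0.97 -1.4 ]
dyaw 0 turn units -0.0 | shift units after turn [-0.02  7.39 -0.08] | before turn [-0.02  7.39 -0.08]
```

View pics/w10.png

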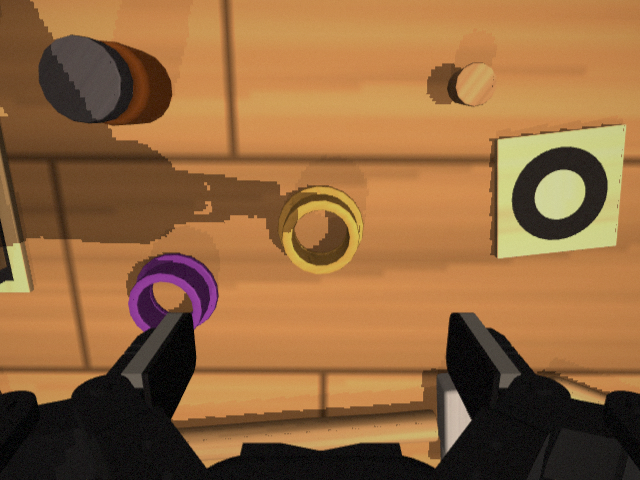

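The brass bush's top rim is centred near (321.5,235). The purple ring at (172,293) is the nearest look-alike.

```bash
python3 - <<'E'
from h import *
c=np.load('w10.npy',allow_pickle=True).item()
w=ray(c,[(321.5,273.5),(282,235),(361.5,235)],.030)*1000;print(w,'centre', w[0]-[26,0], w[1:].mean(0))
w=ray(c,[(321,187)],.006)*1000;print('flange edge', w+[31,0])
print('purple',ray(c,[(172,293)],.03))
P=ray(c,[(497.5,138),(626.5,125),(616,246.5),(497.5,257.5)],.006)*1000;print('padbush',P,P.mean(0))
E
```

```text
[[661.40249089 127.45288107]
 [634.54448928 101.32240622]
 [634.216881   153.546937  ]] centre [635.40249089 127.45288107] [634.38068514 127.43467161]
flange edge [[637.69150347 126.7738166 ]]
purple [[0.67631253 0.02520899]]
padbush [[572.91814082 244.80831359]
 [563.98457897 329.42907884]
 [648.52211448 339.59357287]
 [657.42671629 255.27521127]] [610.71288764 292.27654414]
```

Request:
carry_out(
  increments=[
    [[0,0.28,0.9,0.06,0],[0,0,0.9,0,0],[0,0,0.9,0,0],[0,0,0.9,0,0],[0,0,0.9,0,0],[0,0,0.9,0,0],[0,0,0.9,0,0],[0,0,0.9,0,0],[0,0,0.15,0,0],[0,0,0,0,0],[1,0,0,0,0],[1,0,0,0,0],[1,0,0,0,0],[1,0,0,0,0],[1,0,0,0,0],[1,0,0,0,0]],
  ],
)

```text
t: 35.9
eef_pos: [0.6355, 0.1259, 0.0142]
tool_rot: [0.707, -0.707, -0.002, 0.001]
ft_force: [-2.5, -0.6, 8.3]
grip_width: 0.0495
```

```bash
python3 - <<'E'
from h import *
plan(.6103,.2915,.130)
E
```

```text
t 35.9 pos [0.6355 0.1259 0.0142] zaxis 90.19 tilt y [ 0.001  0.    -1.   ] w 0.0495 q [ 0.18  0.74  1.67  0.    0.73 -1.4 ]
dyaw 0 turn units -0.0 | shift units after turn [-1.22 -5.79  8.29] | before turn [-1.22 -5.79  8.29]
```

Request:
carry_out(
  increments=[
    [[1,0,-0.5,0,0],[1,0,-0.9,0,0],[1,0,-0.9,0,0],[1,0,-0.9,0,0],[1,0,-0.9,0,0],[1,0,-0.9,0,0],[1,0,-0.8,0,0],[1,-0.136,0,0.92,0],[1,-0.136,0,0.92,0],[1,-0.136,0,0.92,0],[1,-0.136,0,0.92,0],[1,-0.136,0,0.92,0],[1,-0.136,0,0.92,0],[1,-0.136,0,0.92,0],[1,-0.136,0,0.92,0],[1,-0.136,0,0.92,0],[1,0,0,0,0]],
  ],
)

```text
t: 38.02
eef_pos: [0.6096, 0.2929, 0.1287]
tool_rot: [0.707, -0.707, -0.002, 0.002]
ft_force: [-0.4, -0.3, -2.6]
grip_width: 0.0497
```

```bash
python3 - <<'E'
from h import *
plan(.6103,.2915,.0205)
c=calibration('wrist');im=get_image('wrist');cv2.imwrite('pics/w11.png',im[:,:,::-1])
np.save('w11.npy',c,allow_pickle=True)
E
```

```text
t 38.02 pos [0.6096 0.2929 0.1287] zaxis 90.29 tilt y [ 0.  0. -1.] w 0.0497 q [ 0.43  0.61  1.57  0.    0.96 -1.15]
dyaw 0 turn units -0.0 | shift units after turn [ 0.04  5.41 -0.07] | before turn [ 0.04  5.41 -0.07]
```

View pics/w11.png

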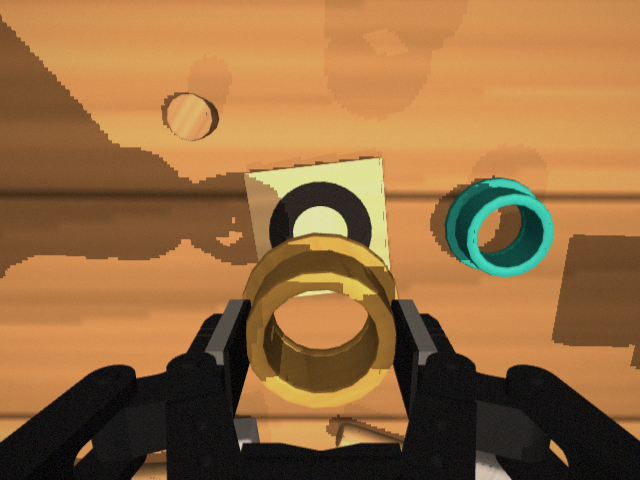

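```bash
python3 - <<'E'
from h import *
c=np.load('w11.npy',allow_pickle=True).item()
w=ray(c,[(321,407),(321,270),(246,335),(396,335)],.1445)*1000;print(w,'centre',w[:2].mean(0),w[2:].mean(0))
w=ray(c,[(321,233.5)],.1205)*1000;print('flange',w+[31,0])
w=ray(c,[(320.5,182),(270,226),(371.5,226)],.006)*1000;print('ring',w[0]+[33,0],w[1:].mean(0))
print('turq',ray(c,[(510,236)],.03))
E
```

```text
[[634.81697656 293.83594839]
 [584.39838208 293.52150821]
 [607.19228437 269.14818675]
 [606.88591776 318.17237619]] centre [609.60767932 293.6787283 ] [607.03910106 293.66028147]
flange [[610.34234329 293.49951789]]
ring [611.59502253 293.23172094] [606.66516117 293.55444198]
turq [[0.60569337 0.40370741]]
```

Request:
carry_out(
  increments=[
    [[1,0.05,0.9,-0.02,0],[1,0,0.9,0,0],[1,0,0.9,0,0],[1,0,0.9,0,0],[1,0,0.9,0,0],[1,0,0.5,0,0],[1,0,0.25,0,0],[1,0,0.11,0,0],[1,0,0,0,0],[1,0,0,0,0],[0,0,0,0,0],[0,0,0,0,0],[0,0,0,0,0],[0,0,0,0,0],[0,0,0,0,0],[0,0,0,0,0]],
  ],
)

```text
t: 40.08
eef_pos: [0.6108, 0.2909, 0.0215]
tool_rot: [-0.707, 0.707, 0.001, -0.001]
ft_force: [-0.6, -1.0, 0.7]
grip_width: 0.0854
```

Request:
carry_out(
  increments=[
    [[0,0,-0.5,0,0],[0,0,-0.9,0,0],[0,0,-0.9,0,0],[0,0,-0.9,0,0],[0,0,-0.9,0,0],[0,0,-0.9,0,0],[0,0,-0.9,0,0],[0,0,-0.9,0,0],[0,0,0,0,0]],
  ],
)

```text
t: 41.2
eef_pos: [0.6118, 0.2914, 0.1595]
tool_rot: [0.708, -0.707, -0.002, 0.0]
ft_force: [-0.1, -0.1, 0.3]
grip_width: 0.0854
```

```bash
python3 - <<'E'
from h import *
plan(.5,.4,.2)
c=calibration('wrist');im=get_image('wrist');cv2.imwrite('pics/w12.png',im[:,:,::-1])
np.save('w12.npy',c,allow_pickle=True)
im=get_image('top');cv2.imwrite('pics/top1.png',im[:,:,::-1])
im=get_image('scene');cv2.imwrite('pics/scene1.png',im[:,:,::-1])
E
```

```text
t 41.2 pos [0.6118 0.2914 0.1595] zaxis 90.2 tilt y [ 0.003  0.001 -1.   ] w 0.0854 q [ 0.43  0.58  1.55  0.    1.01 -1.15]
dyaw 0 turn units -0.0 | shift units after turn [-5.57 -2.03  5.45] | before turn [-5.57 -2.03  5.45]
```

View pics/w12.png

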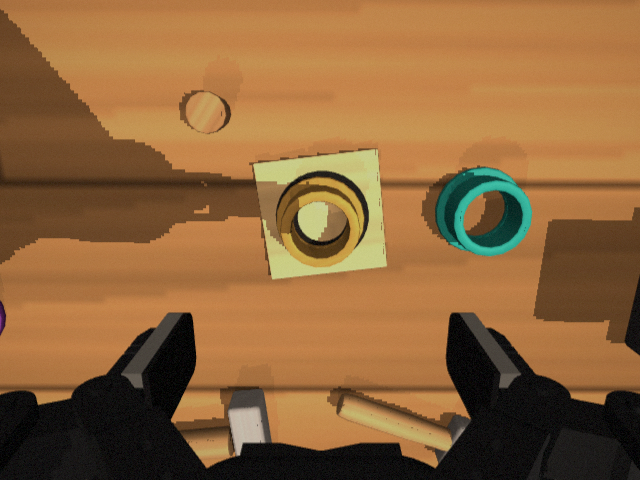

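View pics/top1.png

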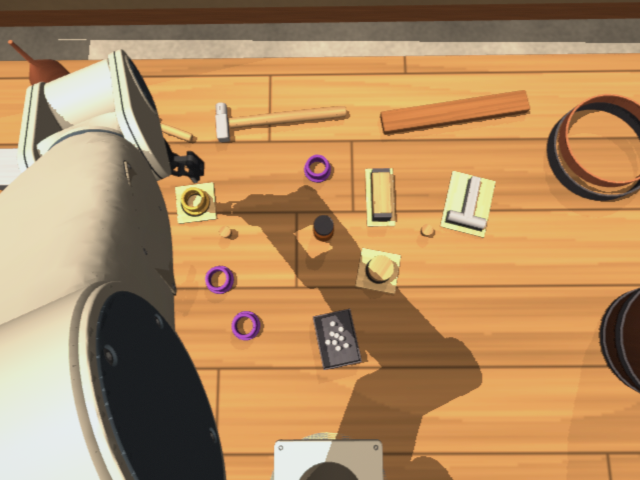

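View pics/scene1.png

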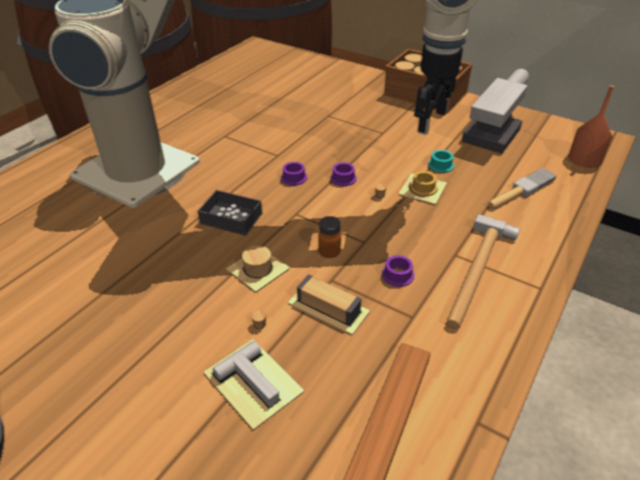

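All four things sit on their own pads (top view: bush (195,201), block (381,194), key (468,204), bung (380,269)), and the jar is unmoved at (323,228). I run a last numeric check on the bush, then hand in.

```bash
python3 - <<'E'
from h import *
c=np.load('w12.npy',allow_pickle=True).item()
P=ray(c,[(252.5,162.5),(378,149.5),(386.5,266),(272,279)],.006)*1000;print('pad',P.mean(0))
w=ray(c,[(321,267.5),(279,225),(363,225)],.036)*1000;print('bush',w[0]-[26,0],w[1:].mean(0))
w=ray(c,[(320,179.5)],.012)*1000;print('flange',w+[31,0])
im=cv2.imread('pics/top1.png');hsv=cv2.cvtColor(im,cv2.COLOR_BGR2HSV);ct=calibration('top')
m=np.zeros((480,640),np.uint8);m[206:238,307:339]=cv2.inRange(hsv,(0,0,30),(180,80,120))[206:238,307:339]
cn=max(cv2.findContours(m,0,cv2.CHAIN_APPROX_NONE)[0],key=cv2.contourArea)
print('jar cap',[np.round(x,1) for x in cv2.minAreaRect((ray(ct,cn[:,0],.075)*1000).astype(np.float32))])
s=get_state();print(s['t'],s['ft_force'])
job_done()
E
```

```text
pad [610.61130108 293.27433159]
bush [611.67530126 292.45748982] [608.82442897 292.32847335]
flange [[614.45619443 291.57395429]]
jar cap [array([539. ,   4.4]), array([37.1, 38. ]), np.float64(89.5)]
41.35 [-0.05632718  0.10653872  0.60217692]
the job is handed in; nothing more can be done
```

The bung, brass bush, T-key and oak block are each on their own pad. I handed the job in at about 41 s of the 102 s allowed, with the gripper open and clear. No verdict is reported.

These are my last camera checks; I measured no tilt, but each thing looked flat in the pictures.

| Thing | Offset from its outline's place | Other checks |
|---|---|---|
| Key | about 1 mm (19.2 mm along the pad's x against 20, 0.1 mm across) | about 0.15° off in angle, crossbar at the crossbar end |
| Bung | about 1.4 mm | none |
| Block | under 1 mm | angle checked only by eye: lies squarely in its rectangle |
| Bush | about 1–2 mm by its rim | the flange edge read about 4 mm off |
| Jar | 0 mm (cap at the same place before and after) | still standing |

- **Bush:** the two readings disagreed by a few millimetres, but both are well inside the 12 mm limit.
- **Cameras:** the top and wrist views differed by about 2 mm on most things. They differed by about 6 mm on where the bush first stood, and I followed the wrist view there.
- **Bung:** because I added up the lowering steps wrongly, it was released about 4 mm above its pad. It landed upright and centred.

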